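Set the fit-up stop to its gauge mark and lock it

TASK

On the blue fit-up fixture on the welding table, roll the knurled brass wheel under a fingertip until the moving steel jaw has closed the gap far enough that its yellow pointer stands over the red gauge mark, then push the black-knobbed lock lever all the way over to its other side. Turn the wheel to move the jaw: do not push the jaw itself, do not shift the red mark, and leave the loose things around the fixture where they are. Pick nothing up.

Things in the scene. Friction and masses are not known exactly. Their poses are not given: they have to be found in the camera images.
- fixture: Fit-up fixture, fixed to the table: blue base plate 150 (x) by 360 (y) by 20 thick. Origin: centre of its underside; z up; long axis y. In line along y at x 0 of this frame (all further coordinates are in it, mm): brass wheel (y -125), moving jaw, fixed steel jaw (56 by 30, y 20 to 50, top z 65), lock lever (y 130).
- wheel_axle (a point): Centre of the knurled wheel, 60 diameter, 26 wide, axle along x; at rest (0, -125, 58), top z 88. It is carried with the jaw on a sprung rocker: pressed from above the wheel yields from about 2 N on, 0.5 N per mm, and bottoms at 8 mm, 6 N; it springs back up. A shut fingertip pressed 4 to 6 mm down on top and drawn along y turns it by friction, in strokes of about 40; it stays as turned.
- wheel (a joint): Turn of the wheel in rad (up to 10, more than one turn): grows as its top is drawn towards +y. It moves the jaw 6 mm per rad towards the fixed jaw (+y), and back when rolled back; 5 mm of rim travel gives 1 mm of jaw travel. Starts between 0 and 1.
- jaw: Moving steel jaw, 56 (x) by 30 (y), z 24 to 68; origin on its centre line, 4 below its underside. Slides along y, driven by the wheel, and dips 1 to 4 mm while the wheel is pressed. Gap to the fixed jaw: 65 when the wheel reads 0. Not to be pushed by hand.
- pointer (a point): Tip of the yellow pointer, 3 wide (y) and 4 thick, that sticks out from the jaw towards +x over a white scale bar (32 wide, top z 36, x 42 to 74, y -90 to 60), at x 57, z 46 and the jaw's own y (-60 when the wheel reads 0).
- mark (a point): Centre of the top of the red gauge mark, a slip 34 (x) by 6 (y) by 2 thick across the white scale bar at x 58, z 38; axes as the fixture's. The pointer is right when its y in this frame is 0. The mark starts 15 to 36 to the +y side of where the pointer is when the wheel reads 0.
- lock (a joint): Angle of the lock lever in rad: 0 = unlocked, leaning to -x; 1 = locked, leaning to +x. Starts at 0. It stays where it is left; takes about 1 N at the knob.
- lock_tip (a point): Centre of the black ball knob (26 diameter) on the lever, 80 from the pivot; pivot at (0, 130, 42), axis along y, so the knob goes from (-38, 130, 112) over (0, 130, 122) to (38, 130, 112). The lever stands on a block 70 (x) by 50 (y), top z 45.
- tube_mid (a point): Centre of a loose piece of square steel tube, 30 by 80 by 30 high. Leave alone.
- magnet_mid (a point): Centre of a loose red triangular welding magnet, about 70 by 70 by 16 high. Leave alone.
- flange_mid (a point): Centre of a loose steel flange ring, 68 outer diameter, 12 high. Leave alone.
- spraycan_mid (a point): Centre of a loose yellow spray can, 60 diameter, 170 high. Leave alone.
- jar_mid (a point): Centre of a loose orange jar, 70 diameter, 70 high. Leave alone.
- hammer_mid (a point): Middle of a loose hammer with orange handle, 220 long (its x axis), 26 high. Leave alone.
- brush_mid (a point): Middle of a loose wooden-handled brush, 200 long (its x axis), about 30 high. Leave alone.

How it is judged (in metres and radians):
On the way, in this order (a step that is already met when the one before it is completed fails the run):
1. the pointer stands over the red mark while the lever is still unlocked (y of pointer in the frame of mark between -0.003 and 0.003 m and value of joint lock below 0.3 rad), for 0.3 s.
2. the lock lever is pushed over (value of joint lock above 0.85 rad), for 0.2 s.
At the end, for the whole second after the job is handed in: The tip of the pointer lies over the red mark (its centre line within 3 mm of the mark's), the jaw is at rest, the lever stands at 0.85 rad or more of its 1 rad, the mark is within 4 mm and every loose thing within 30 mm of where it started (y of pointer in the frame of mark between -0.003 and 0.003 m and value of joint lock above 0.85 rad and linear speed of jaw below 0.003 m/s and distance of each of tube_mid, magnet_mid, flange_mid, spraycan_mid, jar_mid, hammer_mid, brush_mid from where it was at the start of the episode below 0.03 m and distance of mark from where it was at the start of the episode below 0.004 m); the robot touches nothing.
It fails at once if the robot pushes the moving jaw or its pointer (more than 2 N) (contact force between any of the fingers, the arm and jaw above 2 N).
It fails at once if the red mark is shifted by more than 4 mm (distance of mark from where it was at the start of the episode above 0.004 m).
It fails at once if a loose thing is lifted or moved by more than 30 mm (distance of any of tube_mid, magnet_mid, flange_mid, spraycan_mid, jar_mid, hammer_mid, brush_mid from where it was at the start of the episode above 0.03 m).
It also fails if it takes over 61 s, if anything falls off the work surface, if the arm or the gripper's body presses on something with over 40 N, if the wrist force passes 120 N, or if a joint passes its speed limit or range.

ROBOT

A 6-joint arm with a two-finger parallel gripper is mounted at the origin on the work surface. World frame = base frame: x ahead of the robot, y to its left, z up, the work surface at z = 0. Lengths are in mm, angles in degrees, forces in N, time in s.
With the tool pointing down it reaches from about 350 to 850 mm from the base axis. Payload 8.1 kg.
Tool frame: the origin (TCP) lies at the very end of the fingers, on their centre line; the grasp point (between the pads) lies 19 mm behind it; z points along the fingers, y is the line along which they close (so a half turn about z gives the same grasp; the last joint's range is limited). The gripper opens to 85 mm and grips with 20 to 120 N. Pads are 22 mm wide; open, the fingers measure 114 mm over their backs; the gripper's body (76 mm by 85 mm) begins 54 mm behind the grasp point. The pads swing forward as they close: fully open they stand 13 mm farther back than shut.
Start: joints at [70.394, 7.471, 85.268, -0, 87.261, -4.893], TCP at [152.37, 580.335, 231.292] pointing down, gripper open.
Joint ranges: [-169.43, 169.43], [-51.17, 129.36], [1.28, 143.12], [-76.62, 256.62], [0, 156.53], [-152.29, 152.29]. Speed limits (degrees/s): [136.94, 136.94, 159.86, 180, 180, 180].

INTERFACE

Orientations are given as [roll, pitch, yaw] about the fixed x, y, z axes, in that order (R = Rz(yaw) Ry(pitch) Rx(roll)).
In Python, from bench import r gives the robot as it stands.
- The arm moves only by the shell command python3 -m jog 'ROWS' [FORCE]. ROWS is JSON, a list of rows, each a list of 7 numbers: the turn, a rotation vector about the tool's x, y, z in degrees, then the shift along the tool's x, y, z in mm, then the closure, from -1 (fully open) to 1 (shut), so that 0 is half open. A call has 1 to 5 rows; each row shifts and turns the commanded pose from where the row before left it, along the tool's axes as they then stand; what a row does not reach is not made up. A row lasts 1/10 s, in which the tool goes at most 50 mm and 8.59 degrees, less where a joint would pass 70% of its speed; a pose out of reach is approached as far as the arm can. A call is refused whole if a number of a shift passes 50 or a number of a turn 8.59, either way. A call with a gripper value outside its range is refused whole. The fingers move at their own pace and stop on an object; FORCE is the grip in N (left out, the last holds). Time passes only in rows, so rows that do not move let the fingers close. It gives the time, the measured TCP pose, the force, the opening and the grip force at its end, in the units of the state.
- r.sense(): the state, without advancing time (a new reading comes with each control period).
- r.snapshot(name): name is "side" or "top" or "wrist"; returns a dict with "pixels" (480x640x3 uint8, red, green, blue), "fx", "fy", "cx", "cy" (pixels), "world_to_cam" (4x4, takes a point from world to camera coordinates); the wrist camera has in their place "hand_eye" (4x4, takes a point from camera to tool coordinates, whose origin is the TCP and whose axes are the flange's). Camera axes: x right, y up, looking along -z (the intrinsics and any distortion apply to the point x, -y, -z); pixel columns grow to the right and rows downward; lengths in mm; the calibration is good to about 2 mm. A picture is of the moment at which its call begins: read the wrist's pose just before it. There is no depth.
- r.hand_in(): hands the job in; it is judged then, once.
The state is a dict: "time": time; "joint_pos": joint angles; "qd": joint speeds; "joint_efforts": joint torques, N m; "tool_pos": TCP position; "tcp_rot": TCP orientation; "ft_force": force on the tool from outside, world axes, zero at the start; "wrist_torque": the same for the moment, N m; "finger_gap": finger opening in mm; "grip_force": force on a finger pad.
Only numpy, scipy, OpenCV 4.12 (cv2) and the standard library are available. Lean on these libraries where they do the work, as an engineer would, in place of code of your own. Each camera call takes 0.05 s, during which the arm holds its last target. There are 200 camera calls.

## Working session

There is one attempt and no reset: what is moved stays moved. The work goes in short steps, Python scripts to look and compute and a shell command to move; the robot and the scene stay as the last step left them, time stands still between calls to the robot, and variables do not carry over. Pictures are saved under pics/ and viewed, at most 10 in all, crops included, and the job is handed in when it is done.

```bash
ls; mkdir -p pics
python3 - <<'E'
from bench import r
import cv2
for n in("side","top"):
    s=r.snapshot(n);cv2.imwrite(f"pics/{n}0.png",s["pixels"][:,:,::-1]);print(n,s["fx"],s["cx"],s["cy"],s["world_to_cam"],[k for k in s])
print(r.sense())
E
```

```text
pics
side 461.4232210950427 323.6869285918432 240.8446424676002 [[ 9.80934716e-01 -1.94335824e-01  8.18514167e-04 -5.88099025e+02]
 [ 9.90964955e-02  5.03816352e-01  8.58107783e-01 -1.32387513e+02]
 [-1.67173464e-01 -8.41666603e-01  5.13468950e-01 -9.48590375e+02]
 [ 0.00000000e+00  0.00000000e+00  0.00000000e+00  1.00000000e+00]] ['pixels', 'fx', 'fy', 'cx', 'cy', 'world_to_cam']
top 602.7801392539103 318.434797360241 241.33425383476722 [[-1.89836099e-02 -9.99819020e-01  1.24476747e-03  4.16846797e+00]
 [ 9.91258968e-01 -1.86584782e-02  1.30604436e-01 -5.86587012e+02]
 [-1.30557574e-01  3.71323057e-03  9.91433776e-01 -1.35008918e+03]
 [ 0.00000000e+00  0.00000000e+00  0.00000000e+00  1.00000000e+00]] ['pixels', 'fx', 'fy', 'cx', 'cy', 'world_to_cam']
{'time': 0.1, 'joint_pos': array([ 7.03942279e+01,  7.51030479e+00,  8.53230795e+01, -6.61801743e-06,
        8.72615601e+01, -4.89466436e+00]), 'qd': array([-0.02766963, -0.13366088, -0.17821513,  0.09400348, -0.10878127,
       -0.02305537]), 'joint_efforts': array([ 1.18541120e-03, -5.70951641e+01, -5.01941657e+01, -2.01468674e-04,
        8.32354854e-03,  4.25834958e-05]), 'tool_pos': array([152.19604128, 579.86671004, 230.35391365]), 'tcp_rot': array([-1.79905401e+02, -8.09445872e-03,  1.65288886e+02]), 'ft_force': array([ 0.08280114, -0.66156046,  0.42917198]), 'wrist_torque': array([ 0.0021122 , -0.02414923, -0.03238623]), 'grip_force': 0.0, 'finger_gap': 85.2560172060954}
```

View pics/top0.png

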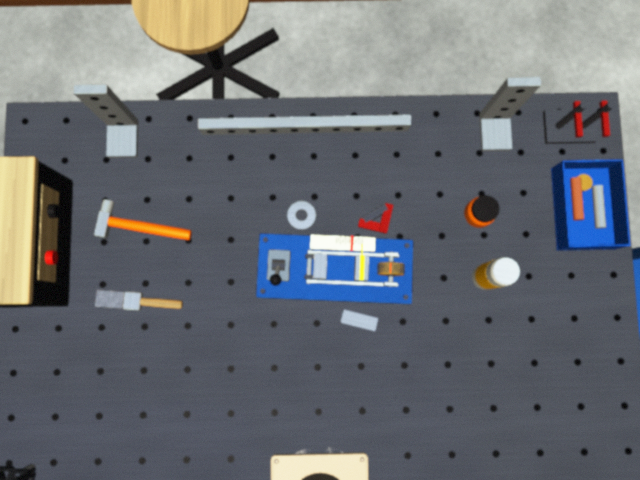

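View pics/side0.png

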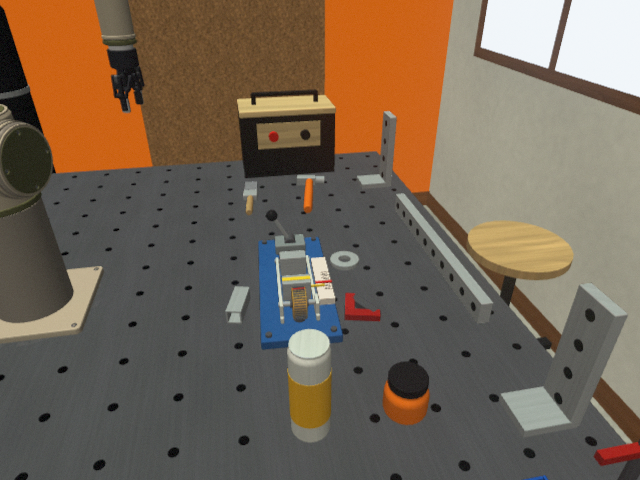

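The top view shows the blue fixture at cols 258–412, rows 234–302. The lever is at its left end (knob about 275,280), the wheel at the right (391,268), and the red mark near (352,242). The side view agrees, with the spray can beyond the wheel end at (310,385).

```bash
cat > h.py <<'E'
import numpy as np,cv2
from bench import r
def ray(s,uv,z,T=None):
    W=s["world_to_cam"] if T is None else T
    R,t=W[:3,:3],W[:3,3]; c=-R.T@t
    uv=np.atleast_2d(np.asarray(uv,float))
    d=np.c_[(uv[:,0]-s["cx"])/s["fx"],-(uv[:,1]-s["cy"])/s["fy"],-np.ones(len(uv))]@R
    return c+d*((z-c[2])/d[:,2])[:,None]
def proj(s,P,T=None):
    W=s["world_to_cam"] if T is None else T
    q=np.atleast_2d(P)@W[:3,:3].T+W[:3,3]
    return np.c_[s["cx"]+s["fx"]*q[:,0]/-q[:,2],s["cy"]-s["fy"]*q[:,1]/-q[:,2]]
def mask(s,lo,hi,roi=None):
    m=cv2.inRange(cv2.cvtColor(s["pixels"],cv2.COLOR_RGB2HSV),lo,hi)
    if roi: 
        k=np.zeros_like(m);k[roi[1]:roi[3],roi[0]:roi[2]]=1;m=m*k
    return m
def cent(m):
    y,x=np.nonzero(m);return np.array([x.mean(),y.mean()]),len(x)
E
python3 - <<'E'
from h import *
s=r.snapshot("top")
m=mask(s,(100,150,80),(125,255,255),(250,225,420,310))
y,x=np.nonzero(m);P=ray(s,np.c_[x,y],20)
print("fixture",cv2.minAreaRect(P[:,:2].astype(np.float32)))
roi=(255,230,415,305)
Y=mask(s,(24,120,150),(35,255,255),roi);R=mask(s,(0,150,120),(6,255,255),(305,232,380,255))
B=mask(s,(0,0,0),(179,255,35),(262,268,290,292))
for n,q,z in(("yel",Y,50),("red",R,38),("knob",B,112)):
    c,k=cent(q);print(n,c,k,ray(s,c,z))
E
```

```text
fixture ((525.8489379882812, -43.464141845703125), (358.8555908203125, 149.41087341308594), 86.51271057128906)
yel [361.56382979 267.65957447] 94 [[ 522.89693367 -103.67894493   50.        ]]
red [351.83333333 237.66666667] 6 [[593.70329533 -84.09976398  38.        ]]
knob [275.32 278.96] 50 [[496.57614297  88.1357105  112.        ]]
```

```bash
python3 -m jog '[[0,0,-5.6,0,0,0,1],[0,0,-5.6,0,0,0,1],[0,0,0,-23,-40,0,1],[0,0,0,-23,-40,0,1]]' 60; python3 -m jog '[[0,0,0,0,0,0,1]]'
```

```text
time: 0.55
tool_pos: [193.1, 496.8, 230.0]
tcp_rot: [-179.9, -0.0, 176.6]
ft_force: [1.3, 0.1, 0.5]
finger_gap: 28.3
grip_force: 0.0
time: 0.65
tool_pos: [194.8, 493.5, 229.8]
tcp_rot: [-179.8, -0.0, 176.3]
ft_force: [0.6, 1.0, -0.1]
finger_gap: 12.3
grip_force: 0.0
```

```bash
A='[[0,0,0,-23,-40,0,1],[0,0,0,-23,-40,0,1],[0,0,0,-23,-40,0,1],[0,0,0,-23,-40,0,1],[0,0,0,-23,-40,0,1]]'; python3 -m jog '[[0,0,0,-23,-40,0,1],[0,0,0,-23,-40,0,1],[0,0,0,-23,-40,0,1],[0,0,0,-23,-40,0,1],[0,0,0,-23,-40,0,1]]' >/dev/null; python3 -m jog '[[0,0,0,-23,-40,0,1],[0,0,0,-23,-40,0,1],[0,0,0,-23,-40,0,1],[0,0,0,-23,-40,0,1],[0,0,0,-23,-40,0,1]]'>/dev/null;  python3 -m jog '[[0,0,0,-23,-40,0,1],[0,0,0,-23,-40,0,1],[0,0,0,-23,-40,0,1],[0,0,0,-23,-40,0,1],[0,0,0,0,0,0,1]]'
python3 - <<'E'
from h import *
st=r.sense();s=r.snapshot("wrist");cv2.imwrite("pics/w1.png",s["pixels"][:,:,::-1]);print(st["tool_pos"],st["tcp_rot"],s["hand_eye"],s["fx"],s["fy"],s["cx"],s["cy"],s.keys())
E
```

```text
time: 2.15
tool_pos: [481.8, -85.3, 230.7]
tcp_rot: [-179.9, -0.0, 176.2]
ft_force: [-1.0, 0.8, 0.8]
finger_gap: -0.2
grip_force: 0.0
[481.84506843 -85.32570464 230.67279359] [-1.79927252e+02 -1.89006474e-02  1.76224048e+02] [[-1.13479653e-03  9.49211784e-01  3.14635823e-01  7.91659900e+01]
 [ 9.99999295e-01  1.18681293e-03  2.62491330e-05 -3.31561593e-01]
 [-3.48497875e-04  3.14635631e-01 -9.49212462e-01 -1.44028027e+02]
 [ 0.00000000e+00  0.00000000e+00  0.00000000e+00  1.00000000e+00]] 349.98776548251783 349.98776548251783 320.00565762771544 233.57536615988002 dict_keys(['pixels', 'fx', 'fy', 'cx', 'cy', 'hand_eye'])
```

View pics/w1.png

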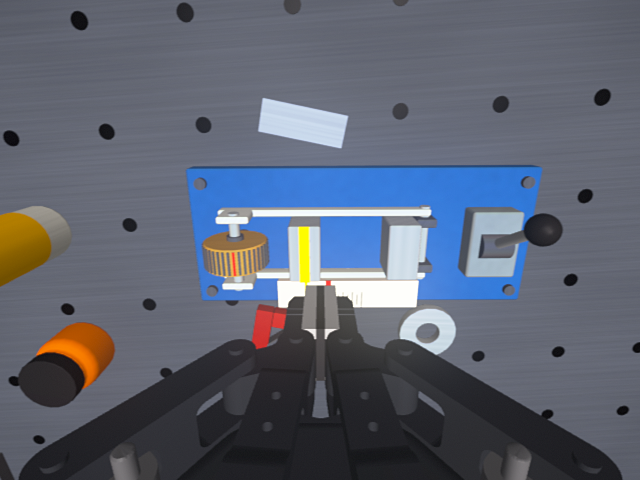

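```bash
python3 -m jog '[[0,0,-0.3,-20,-45,0,1],[0,0,0,-20,-45,20,1],[0,0,0,-1,-8,45,1],[0,0,0,0,0,45,1],[0,0,0,0,0,0,1]]'
python3 - <<'E'
from h import *
st=r.sense();s=r.snapshot("wrist");cv2.imwrite("pics/w2.png",s["pixels"][:,:,::-1]);print(st["tool_pos"],st["tcp_rot"],st["ft_force"])
E
```

```text
time: 2.7
tool_pos: [509.9, -175.4, 115.4]
tcp_rot: [179.7, -0.7, 176.8]
ft_force: [-1.4, 1.1, -0.7]
finger_gap: 0.4
grip_force: 0.0
[ 509.89677837 -175.4155025   115.35607104] [179.70781502  -0.67312711 176.80250708] [-1.38989397  1.05402318 -0.70722739]
```

View pics/w2.png

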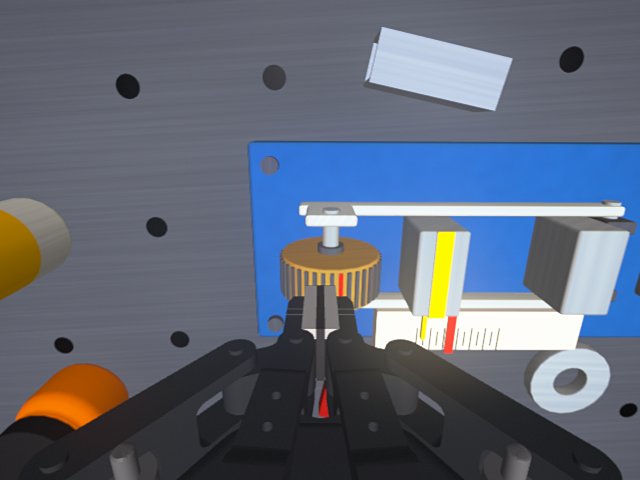

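The fingers hang over the wheel (about 330,270). The pointer is at (423,325) and the red mark at (450,335), both in clear view. I'll settle and measure them.

```bash
cat >> h.py <<'E'
from scipy.spatial.transform import Rotation as Ro
O=np.array([525.8,-43.5]);a=np.radians(-3.5)
EX=np.array([np.cos(a),np.sin(a)]);EY=np.array([-np.sin(a),np.cos(a)])
def fx(P): d=np.atleast_2d(P)[:,:2]-O; return np.c_[d@EX,d@EY]
def look(save=None):
    st=r.sense();s=r.snapshot("wrist")
    M=np.eye(4);M[:3,:3]=Ro.from_euler("xyz",st["tcp_rot"],degrees=True).as_matrix();M[:3,3]=st["tool_pos"]
    T=np.linalg.inv(M@s["hand_eye"])
    if save: cv2.imwrite(save,s["pixels"][:,:,::-1])
    out={}
    for n,lo,hi,z,x0,x1 in(("ptr",(24,120,120),(34,255,255),46,44,57),("mark",(0,150,100),(8,255,255),38,44,74)):
        y,x=np.nonzero(mask(s,lo,hi));F=fx(ray(s,np.c_[x,y],z,T))
        k=(F[:,0]>x0)&(F[:,0]<x1)&(abs(F[:,1]+25)<45);F=F[k];out[n]=F
        print(n,len(F),F.mean(0).round(2),F.min(0).round(1),F.max(0).round(1))
    print("gap mark-ptr",(out["mark"].mean(0)-out["ptr"].mean(0)).round(2))
    print("tcp fix",fx(st["tool_pos"]).round(1),st["tool_pos"][2].round(1),st["tcp_rot"].round(1),"F",st["ft_force"].round(1),"t",st["time"])
    return s,T,st
E
python3 -m jog '[[0,0,0,0,0,0,1],[0,0,0,0,0,0,1]]' >/dev/null;python3 -c "
from h import *
s,T,st=look()
print(proj(s,[[*(O+EX*57+EY*-57),46],[*(O-EY*125),88]],T))
y,x=np.nonzero(mask(s,(100,150,80),(125,255,255)));x,y=x[y<338],y[y<338];F=fx(ray(s,np.c_[x,y],20,T));print('blue',F.min(0),F.max(0))"
```

```text
ptr 65 [ 50.48 -59.8 ] [ 44.8 -61.3] [ 56.3 -58.3]
mark 244 [ 59.76 -37.01] [ 46.6 -39.9] [ 73.4 -34.1]
gap mark-ptr [ 9.28 22.78]
tcp fix [[  -0.8 -135.4]] 126.1 [-179.9    0.3  176.9] F [ 0.5 -1.2  0.4] t 2.95
[[427.46320214 314.84827002]
 [339.13010166 266.25048175]]
blue [ -73.22129351 -181.05640217] [ 76.17230939 125.75481529]
```

```bash
python3 -m jog '[[0,0,0,-1,-9,15,1],[0,0,0,0,0,16,1],[0,0,0,0,0,0,1],[0,0,0,0,0,0,1]]';python3 -m jog '[[0,0,0,0,0,6,1],[0,0,0,0,0,6,1],[0,0,0,0,0,0,1],[0,0,0,0,0,0,1]]'
python3 -c "
from h import *
look()"
```

```text
time: 3.4
tool_pos: [514.8, -187.8, 91.2]
tcp_rot: [180.0, -0.0, 176.8]
ft_force: [-0.6, 0.2, 0.3]
finger_gap: -0.5
grip_force: 0.0
time: 3.8
tool_pos: [516.2, -188.3, 80.6]
tcp_rot: [-179.9, 0.1, 176.8]
ft_force: [1.8, -2.5, 4.8]
finger_gap: -0.1
grip_force: 2.8
ptr 99 [ 50.63 -60.92] [ 44.7 -62.6] [ 56.8 -59.3]
mark 327 [ 61.02 -36.81] [ 48.7 -39.9] [ 73.6 -33.8]
gap mark-ptr [10.39 24.11]
tcp fix [[  -0.8 -145.1]] 80.6 [-1.799e+02  1.000e-01  1.768e+02] F [ 1.8 -2.5  4.8] t 3.8
```

```bash
python3 -m jog '[[0,0,0,0,1,-1.5,1],[0,0,0,0,4,0,1],[0,0,0,0,5,0,1],[0,0,0,0,5,0,1],[0,0,0,0,5,0,1]]';python3 -m jog '[[0,0,0,0,5,0,1],[0,0,0,0,5,0,1],[0,0,0,0,5,0,1],[0,0,0,0,4,0,1],[0,0,0,0,0,0,1]]'
python3 -c "
from h import *
look()"
```

```text
time: 4.35
tool_pos: [517.4, -167.5, 82.2]
tcp_rot: [-180.0, 0.1, 176.8]
ft_force: [1.5, -1.0, 5.4]
finger_gap: 0.3
grip_force: 2.9
time: 4.85
tool_pos: [517.5, -147.6, 81.1]
tcp_rot: [180.0, 0.0, 176.8]
ft_force: [3.7, 2.5, 3.9]
finger_gap: 0.2
grip_force: 2.2
ptr 47 [ 45.01 -45.96] [ 44.6 -53. ] [ 45.4 -39.2]
mark 89 [ 54.31 -36.71] [ 49.5 -40.2] [ 59.2 -34.3]
gap mark-ptr [9.3  9.25]
tcp fix [[  -1.9 -104.4]] 81.1 [180.    0.  176.8] F [3.7 2.5 3.9] t 4.85
```

```bash
python3 -m jog '[[0,0,0,0,0,-15,1],[0,0,0,0,-20,0,1],[0,0,0,0,-21,0,1],[0,0,0,0,0,0,1],[0,0,0,0,0,0,1]]'
python3 -c "
from h import *
look()"
```

```text
time: 5.4
tool_pos: [514.2, -189.9, 95.9]
tcp_rot: [180.0, -0.1, 176.7]
ft_force: [-0.6, 0.5, -0.6]
finger_gap: -0.4
grip_force: 0.0
ptr 116 [ 48.81 -47.33] [ 44.5 -52.2] [ 56.5 -33.8]
mark 259 [ 62.17 -36.9 ] [ 51.2 -39.9] [ 73.5 -33.9]
gap mark-ptr [13.36 10.43]
tcp fix [[  -2.6 -146.8]] 95.9 [ 1.800e+02 -1.000e-01  1.767e+02] F [-0.6  0.5 -0.6] t 5.4
```

```bash
sed -i 's/,46,44,57)/,46,49,57)/; s/out\["ptr"\].mean(0)/np.median(out["ptr"],0)/; s/F.mean(0).round(2)/np.median(F,0).round(2)/' h.py
python3 -c "
from h import *
look('pics/w3.png')"
```

```text
ptr 48 [ 53.07 -50.6 ] [ 49.7 -52.2] [ 56.5 -49.1]
mark 252 [ 62.16 -36.89] [ 51.2 -39.8] [ 73.4 -33.9]
gap mark-ptr [ 9.21 13.72]
tcp fix [[  -2.5 -146.3]] 95.8 [ 1.800e+02 -1.000e-01  1.767e+02] F [0.3 0.3 0.1] t 5.45
```

```bash
python3 -m jog '[[0,0,0,-2,1,7,1],[0,0,0,0,0,6.5,1],[0,0,0,0,0,0,1],[0,0,0,0,0,0,1],[0,0,0,0,0,0,1]]';python3 -m jog '[[0,0,0,0,4,0,1],[0,0,0,0,5,0,1],[0,0,0,0,5,0,1],[0,0,0,0,5,0,1],[0,0,0,0,5,0,1]]';python3 -m jog '[[0,0,0,0,5,0,1],[0,0,0,0,5,0,1],[0,0,0,0,5,0,1],[0,0,0,0,0,0,1],[0,0,0,0,0,0,1]]';python3 -m jog '[[0,0,0,0,0,-15,1],[0,0,0,0,-20,0,1],[0,0,0,0,-20,0,1],[0,0,0,0,0,0,1],[0,0,0,0,0,0,1]]'
python3 -c "
from h import *
look()"
```

```text
time: 6.0
tool_pos: [517.3, -188.7, 82.9]
tcp_rot: [-180.0, 0.0, 176.8]
ft_force: [0.6, -0.8, 4.2]
finger_gap: -0.1
grip_force: 1.9
time: 6.5
tool_pos: [518.9, -164.2, 83.0]
tcp_rot: [-180.0, 0.1, 176.8]
ft_force: [1.3, -0.7, 6.0]
finger_gap: 0.0
grip_force: 2.7
time: 7.0
tool_pos: [519.4, -149.1, 82.4]
tcp_rot: [180.0, 0.0, 176.8]
ft_force: [2.8, 1.8, 4.1]
finger_gap: -0.1
grip_force: 2.0
time: 7.5
tool_pos: [516.4, -189.9, 97.5]
tcp_rot: [180.0, -0.1, 176.7]
ft_force: [-0.2, 0.2, -0.3]
finger_gap: -0.0
grip_force: 0.0
ptr 61 [ 52.91 -41.9 ] [ 49.1 -43.7] [ 56.7 -40.2]
mark 119 [ 67.88 -35.09] [ 48.2 -39.7] [ 73.6 -33.9]
gap mark-ptr [11.86  6.12]
tcp fix [[  -0.5 -146.7]] 97.5 [ 1.800e+02 -1.000e-01  1.767e+02] F [-0.2  0.2 -0.3] t 7.5
```

```bash
python3 -m jog '[[0,0,0,-1,10,7,1],[0,0,0,0,0,7.5,1],[0,0,0,0,0,0,1],[0,0,0,0,0,0,1],[0,0,0,0,0,0,1]]';python3 -m jog '[[0,0,0,0,4,0,1],[0,0,0,0,5,0,1],[0,0,0,0,5,0,1],[0,0,0,0,4,0,1],[0,0,0,0,3,0,1]]';python3 -m jog '[[0,0,0,0,0,0,1],[0,0,0,0,0,0,1],[0,0,0,0,0,-15,1],[0,0,0,0,-20,0,1],[0,0,0,0,-10,0,1]]';python3 -m jog '[[0,0,0,0,0,0,1],[0,0,0,0,0,0,1],[0,0,0,0,0,0,1]]'
python3 -c "
from h import *
look('pics/w4.png')
s=r.snapshot('top');print(1)
cv2.imwrite('pics/t4.png',cv2.resize(s['pixels'][225:310,250:420,::-1],None,fx=4,fy=4,interpolation=cv2.INTER_CUBIC))"
```

```text
time: 8.05
tool_pos: [518.8, -179.5, 83.4]
tcp_rot: [-180.0, 0.0, 176.8]
ft_force: [-0.6, 0.5, 5.4]
finger_gap: -0.3
grip_force: 2.4
time: 8.55
tool_pos: [520.1, -158.6, 83.5]
tcp_rot: [-180.0, 0.0, 176.8]
ft_force: [-0.2, 0.3, 5.3]
finger_gap: 0.3
grip_force: 2.4
time: 9.05
tool_pos: [517.9, -189.9, 98.8]
tcp_rot: [-180.0, 0.0, 176.8]
ft_force: [-0.4, 0.2, 0.2]
finger_gap: -0.0
grip_force: 0.0
time: 9.35
tool_pos: [517.7, -188.2, 97.6]
tcp_rot: [180.0, -0.1, 176.8]
ft_force: [-0.7, 0.6, -0.8]
finger_gap: 0.0
grip_force: 0.0
ptr 63 [ 53.3  -38.23] [ 49.5 -40.3] [ 56.3 -36.1]
mark 198 [ 63.84 -37.89] [ 47.1 -39.8] [ 73.9 -33.9]
gap mark-ptr [9.29 0.52]
tcp fix [[   0.7 -144.9]] 97.6 [ 1.800e+02 -1.000e-01  1.768e+02] F [-0.7  0.6 -0.8] t 9.35
1
```

View pics/w4.png

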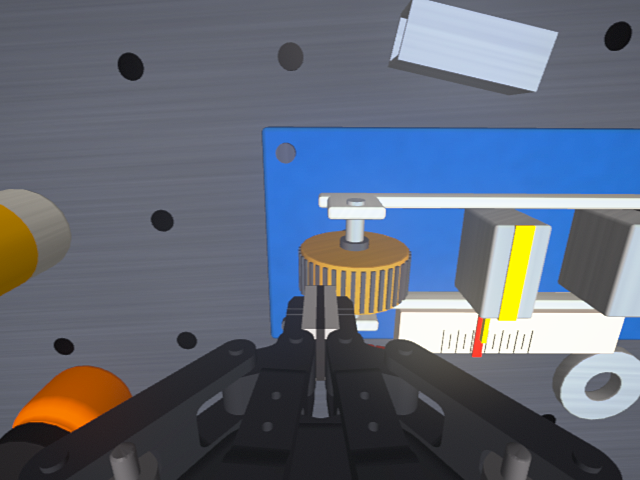

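The pointer (485,333) now nearly coincides with the mark (478,338). I'll check this from straight above, without parallax.

```bash
python3 -m jog '[[0,0,0,0,0,-40,1],[0,0,0,-25,27,-20,1],[0,0,0,-25,27,0,1],[0,0,0,-25,27,0,1],[0,0,0,-25,27,0,1]]';python3 -m jog '[[0,0,0,0,0,0,1],[0,0,0,0,0,0,1],[0,0,0,0,0,0,1],[0,0,0,0,0,0,1]]'
python3 -c "
from h import *
s,T,st=look()
p=proj(s,[[*(O+EX*57+EY*-37),42]],T)[0].astype(int);print(p)
c=s['pixels'][max(0,p[1]-40):p[1]+40,p[0]-50:p[0]+50,::-1];cv2.imwrite('pics/w5.png',cv2.resize(c,None,fx=6,fy=6,interpolation=cv2.INTER_CUBIC))"
```

```text
time: 9.95
tool_pos: [624.9, -85.0, 158.3]
tcp_rot: [-180.0, 0.0, 176.8]
ft_force: [0.1, -0.1, -0.4]
finger_gap: -0.1
grip_force: 0.0
time: 10.35
tool_pos: [623.4, -87.2, 158.0]
tcp_rot: [-180.0, -0.0, 176.7]
ft_force: [-0.1, -0.6, -0.0]
finger_gap: 0.3
grip_force: 0.0
ptr 45 [ 52.71 -39.62] [ 49.1 -41.1] [ 56.3 -38.2]
mark 211 [ 61.89 -36.68] [ 44.2 -39.7] [ 73.3 -35.1]
gap mark-ptr [7.97 2.7 ]
tcp fix [[100.  -37.7]] 158.0 [-180.    -0.   176.7] F [-0.1 -0.6 -0. ] t 10.35
[321 169]
```

View pics/w5.png

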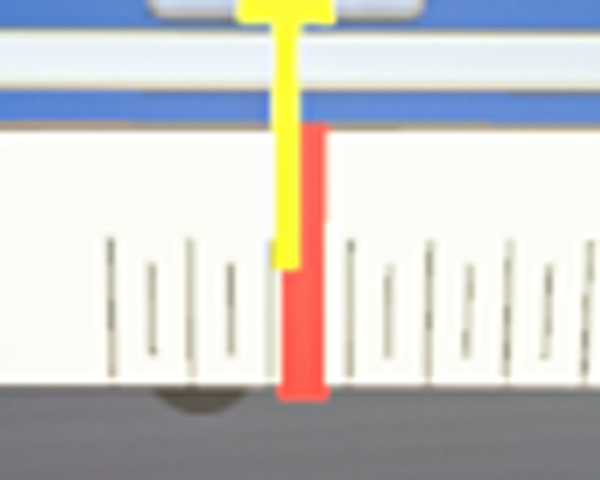

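Seen from straight above, the pointer (crop x 286) is about 2.3 mm short of the mark centre (304). It needs one more short stroke of about 12 mm.

```bash
python3 -m jog '[[0,0,0,25,-24,0,1],[0,0,0,25,-24,0,1],[0,0,0,25,-24,0,1],[0,0,0,25,-24,20,1],[0,0,0,0,0,40,1]]' >/dev/null;python3 -m jog '[[0,0,0,0,0,0,1],[0,0,0,0,0,0,1],[0,0,0,0,0,7,1],[0,0,0,0,0,7,1],[0,0,0,0,0,0,1]]';python3 -m jog '[[0,0,0,0,0,0,1],[0,0,0,0,0,0,1]]'
```

```text
time: 11.4
tool_pos: [520.2, -176.8, 84.8]
tcp_rot: [-180.0, 0.1, 176.8]
ft_force: [3.0, 0.7, 4.3]
finger_gap: 0.1
grip_force: 2.1
time: 11.6
tool_pos: [519.9, -176.8, 85.1]
tcp_rot: [-180.0, 0.1, 176.8]
ft_force: [3.7, -0.5, 4.2]
finger_gap: -0.2
grip_force: 2.1
```

```bash
python3 -m jog '[[0,0,0,0,3,0.5,1],[0,0,0,0,4,0,1],[0,0,0,0,4,0,1],[0,0,0,0,1,0,1],[0,0,0,0,0,0,1]]'; python3 -m jog '[[0,0,0,0,0,0,1],[0,0,0,0,0,-20,1],[0,0,0,0,0,-40,1],[0,0,0,-25,21,-20,1],[0,0,0,-25,21,0,1]]';python3 -m jog '[[0,0,0,-25,21,0,1],[0,0,0,-25,21,0,1],[0,0,0,0,0,0,1],[0,0,0,0,0,0,1],[0,0,0,0,0,0,1]]'
python3 -c "
from h import *
s,T,st=look()
p=proj(s,[[*(O+EX*57+EY*-37),42]],T)[0].astype(int);print(p)
c=s['pixels'][max(0,p[1]-40):p[1]+40,p[0]-50:p[0]+50,::-1];cv2.imwrite('pics/w6.png',cv2.resize(c,None,fx=6,fy=6,interpolation=cv2.INTER_CUBIC))"
```

```text
time: 12.1
tool_pos: [519.8, -164.3, 83.8]
tcp_rot: [-180.0, 0.0, 176.8]
ft_force: [3.6, 0.4, 4.8]
finger_gap: -0.2
grip_force: 2.4
time: 12.6
tool_pos: [572.9, -126.1, 166.7]
tcp_rot: [-179.9, 0.2, 176.7]
ft_force: [1.2, -1.0, 0.9]
finger_gap: -0.3
grip_force: 0.0
time: 13.1
tool_pos: [622.5, -86.8, 162.3]
tcp_rot: [180.0, -0.2, 176.8]
ft_force: [-0.4, -0.7, -0.3]
finger_gap: -0.1
grip_force: 0.0
ptr 44 [ 52.81 -36.74] [ 49.2 -37.9] [ 56.5 -35.6]
mark 125 [ 65.98 -37.8 ] [ 44.2 -39.4] [ 73.8 -35.4]
gap mark-ptr [11.94 -1.02]
tcp fix [[ 99.2 -37.3]] 162.3 [180.   -0.2 176.8] F [-0.4 -0.7 -0.3] t 13.1
[321 169]
```

View pics/w6.png

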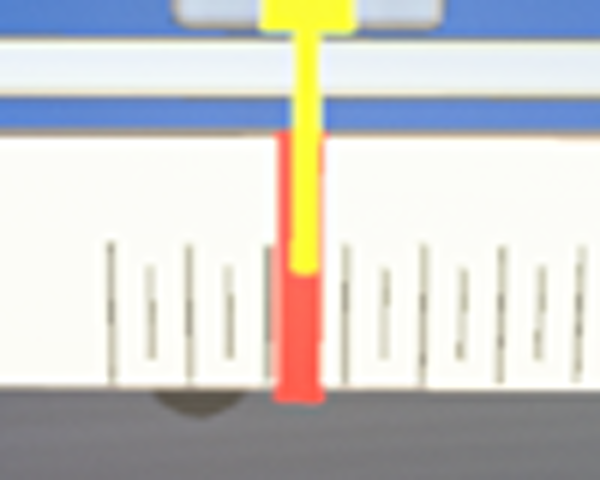

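The pointer (306) is within about 0.7 mm of the mark centre (300), so I'll leave it there. Next is the lever: go round to its −x side.

```bash
python3 -m jog '[[0,0,0,0,0,-30,1],[0,0,0,30,28,0,1],[0,0,0,30,28,0,1],[0,0,0,30,28,0,1],[0,0,0,30,28,0,1]]' >/dev/null; python3 -m jog '[[0,0,0,30,28,0,1],[0,0,0,30,28,0,1],[0,0,0,0,0,0,1],[0,0,0,0,0,0,1],[0,0,0,0,0,0,1]]'
python3 -c "
from h import *
s=r.snapshot('wrist');cv2.imwrite('pics/w7.png',s['pixels'][:,:,::-1])
st=r.sense();print(fx(st['tool_pos']),st['tool_pos'],st['tcp_rot'])"
```

```text
time: 14.15
tool_pos: [454.0, 90.5, 193.7]
tcp_rot: [-180.0, 0.0, 176.7]
ft_force: [-0.9, 0.3, -0.5]
finger_gap: -0.2
grip_force: 0.0
[[-79.68332927 129.21673903]] [454.1537894   90.34027465 193.62655347] [-1.79984048e+02  2.67421048e-02  1.76706436e+02]
```

View pics/w7.png

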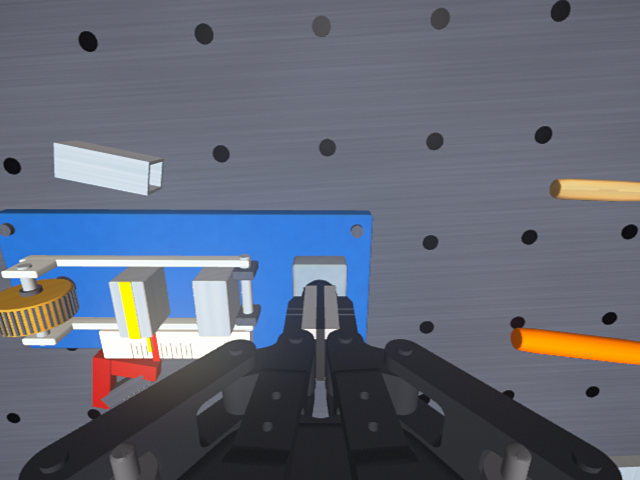

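The fingers (col 320) line up with the hidden knob and lever block (320,275). Now descend and push.

```bash
python3 -m jog '[[0,0,0,0,0,40,1],[0,0,0,0,0,40,1],[0,0,0,0,0,8,1],[0,0,0,0,0,0,1],[0,0,0,0,0,0,1]]'; python3 -m jog '[[0,0,0,-10,0,0,1],[0,0,0,-10,0,0,1],[0,0,0,-10,0,0,1],[0,0,0,-10,0,0,1],[0,0,0,-10,0,0,1]]'; python3 -m jog '[[0,0,0,-10,0,0,1],[0,0,0,-10,0,0,1],[0,0,0,-10,0,0,1],[0,0,0,0,0,0,1],[0,0,0,0,0,0,1]]'
```

```text
time: 14.7
tool_pos: [454.9, 91.0, 107.2]
tcp_rot: [180.0, 0.1, 176.7]
ft_force: [1.2, -1.5, 1.2]
finger_gap: -0.2
grip_force: 0.0
time: 15.2
tool_pos: [504.7, 88.5, 105.6]
tcp_rot: [180.0, 0.0, 176.8]
ft_force: [-1.3, 0.0, 0.9]
finger_gap: -0.1
grip_force: 0.6
time: 15.7
tool_pos: [533.6, 86.8, 105.3]
tcp_rot: [-180.0, -0.0, 176.8]
ft_force: [0.1, -0.7, -0.4]
finger_gap: 0.3
grip_force: 0.0
```

```bash
python3 -m jog '[[0,0,0,-5,0,0,1],[0,0,0,-5,0,0,1],[0,0,0,-3,0,0,1],[0,0,0,0,0,0,1],[0,0,0,0,0,0,1]]'; python3 -m jog '[[0,0,0,-3,0,0,1],[0,0,0,0,0,0,1],[0,0,0,0,0,0,1]]'
```

```text
time: 16.2
tool_pos: [546.7, 86.1, 105.6]
tcp_rot: [-180.0, 0.0, 176.8]
ft_force: [0.1, 0.9, -0.0]
finger_gap: -0.5
grip_force: 0.0
time: 16.5
tool_pos: [548.8, 86.0, 105.3]
tcp_rot: [-180.0, -0.1, 176.8]
ft_force: [-5.3, 1.0, 1.8]
finger_gap: 0.3
grip_force: 2.6
```

The force rose to 5 N at the stop. I'll back away and check.

```bash
python3 -m jog '[[0,0,0,30,0,0,1],[0,0,0,40,0,0,1],[0,0,0,0,0,-45,1],[0,0,0,40,0,-45,1],[0,0,0,40,0,0,1]]' >/dev/null; python3 -m jog '[[0,0,0,0,0,0,1],[0,0,0,0,0,0,1],[0,0,0,0,0,0,1]]'
python3 -c "
from h import *
s=r.snapshot('top');cv2.imwrite('pics/t8.png',cv2.resize(s['pixels'][190:320,225:425,::-1],None,fx=4,fy=4,interpolation=cv2.INTER_CUBIC))
print(proj(s,[[*(O+EX*38+EY*130),112]]))"
```

```text
time: 17.3
tool_pos: [407.4, 93.9, 188.0]
tcp_rot: [180.0, 0.1, 176.8]
ft_force: [-0.1, 0.1, 1.2]
finger_gap: -0.0
grip_force: 0.0
[[276.91447292 244.48130556]]
```

View pics/t8.png

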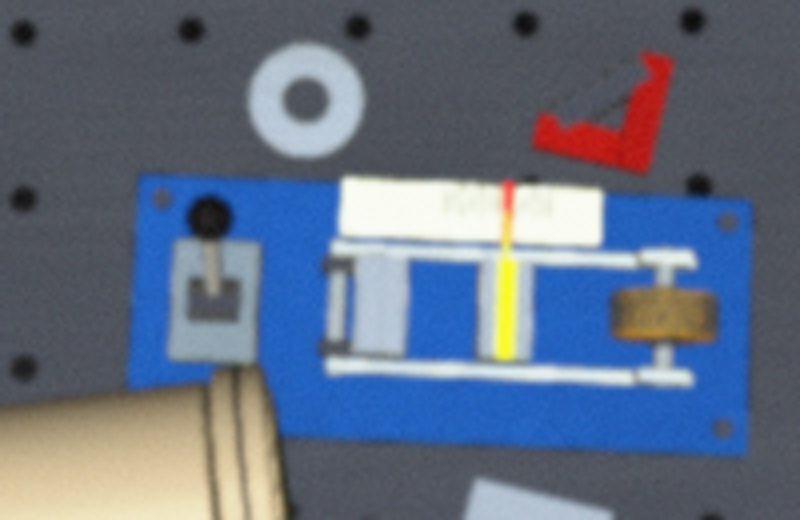

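The knob at crop (209,217), which is pixel (277,244), matches the predicted fully locked position. The pointer lines up with the red mark (508), the loose things are in place and the arm is clear.

```bash
python3 -c "
from bench import r
print(r.hand_in())"
```

```text
the job is handed in; nothing more can be done
None
```

The job is handed in, but the judge returned no verdict: in the last pictures the pointer is about 0.7 mm from the red mark's centre, the lever is fully over, and nothing else has visibly moved.

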